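# Nest the drained beakers on the draining stand

## Task

Three rinsed plastic beakers stand mouth-down among the things on the bench. Keeping them mouth-down, nest all three into one straight stack centred on the white plate of the draining stand, each fully home over the one below. Do not tip a beaker over, and leave the spray bottle, the seed jar and the orange bowl where they stand.

Things in the scene. Friction and masses are not known exactly. Their poses are not given: they have to be found in the camera images.
- beaker_a: green-grey thin plastic beaker, 109 mm long, a hollow cone: closed end 58 mm across, about 64 mm across 30 mm from it, open rim 78 mm across; starts mouth-down on the table. Origin: centre of the outside of the closed end (the top as it stands); z axis points from the closed end to the mouth, so straight down. A beaker fully home over another stands 51 mm higher than it
- beaker_b: green-grey thin plastic beaker, 109 mm long, a hollow cone: closed end 58 mm across, about 64 mm across 30 mm from it, open rim 78 mm across; starts mouth-down on the table. Origin: centre of the outside of the closed end (the top as it stands); z axis points from the closed end to the mouth, so straight down. A beaker fully home over another stands 51 mm higher than it
- beaker_c: green-grey thin plastic beaker, 109 mm long, a hollow cone: closed end 58 mm across, about 64 mm across 30 mm from it, open rim 78 mm across; starts mouth-down on the lid of the parts box. Origin: centre of the outside of the closed end (the top as it stands); z axis points from the closed end to the mouth, so straight down. A beaker fully home over another stands 51 mm higher than it
- stand_top (a point): centre of the upper face of the draining stand, a fixed white round plate 88 mm across with dark drain slots, on a short stem and steel foot (96 mm across); the face is 45 mm above the table, z up
- parts_box: fixed grey metal parts box, closed, 161 mm (x) by 226 mm (y) by 79 mm high; one beaker starts on its lid. Origin: centre of its underside
- spray_bottle: blue spray bottle, upright, 256 mm high, body about 52 mm along its x and from -58 to +60 mm along its y. Loose. Origin: at the underside, in the middle of its width
- seed_jar: round clear jar with green lid, 96 mm across, 137 mm high. Loose. Origin: centre of its underside
- orange_bowl: orange plastic bowl, upright, 171 mm across the rim, 70 mm high. Loose. Origin: centre of its underside
There are look-alikes about, which are no part of the job. Leave any blue look-alike of the beaker_b alone.

How it is judged:
At the end, for the whole second after the job is handed in: All three beakers rest mouth-down (within about 4.5 degrees of vertical) in one nested stack on the stand's plate: each beaker's axis within 12 mm of the plate's centre, and the highest closed end less than 222 mm above the plate (212 mm when all are fully home), all at rest (horizontal distance between each of beaker_a, beaker_b, beaker_c and stand_top below 0.012 m and angle between each of beaker_a, beaker_b, beaker_c's own z axis and vertical above 3.06 rad and z of beaker_a in the frame of stand_top between 0.1 and 0.222 m and linear speed of each of beaker_a, beaker_b, beaker_c below 0.01 m/s and z of beaker_b in the frame of stand_top between 0.1 and 0.222 m and z of beaker_c in the frame of stand_top between 0.1 and 0.222 m); the robot touches nothing.
It fails at once if a beaker is tipped more than about 30 degrees from mouth-down (angle between any of beaker_a, beaker_b, beaker_c's own z axis and vertical below 2.6 rad).
It fails at once if the spray bottle is shifted by more than 30 mm (distance of spray_bottle from where it was at the start of the episode above 0.03 m).
It fails at once if the seed jar is shifted by more than 30 mm (distance of seed_jar from where it was at the start of the episode above 0.03 m).
It fails at once if the orange bowl is shifted by more than 30 mm (distance of orange_bowl from where it was at the start of the episode above 0.03 m).
It also fails if it takes over 72 s, if anything falls off the work surface, if the arm or the gripper's body presses on something with over 40 N, if the wrist force passes 120 N, or if a joint passes its speed limit or range.

## Robot

A 7-joint arm with a two-finger parallel gripper is mounted at the origin on a cart in front of the work surface, level with it; the furniture and walls round the work are solid. World frame = base frame: x ahead of the robot, y to its left, z up, the work surface at z = 0. Lengths are in m, angles in rad, forces in N, time in s.
With the tool pointing down it reaches from about 0.425 to 0.825 m from the base axis. Payload 3.6 kg.
Tool frame: the origin (TCP) lies where the fingers leave the gripper's body, on its centre line; the fingertips stand 73 mm ahead of it and the grasp point (between the pads) lies 54 mm ahead of it; x points along the fingers, y is the direction in which the jaws open and shut, and the axes are right-handed (so a half turn about x gives the same grasp; the last joint's range is limited). The gripper opens to 85 mm and grips with 20 to 120 N. Pads are 22 mm wide; open, the fingers measure 114 mm over their backs; the gripper's body (76 mm by 85 mm) begins 54 mm behind the grasp point. The pads swing forward as they close: fully open they stand 13 mm farther back than shut.
Start: joints at [-0.026, 0.615, -0.013, 1.423, 0.008, 1.103, -0.04], TCP at [0.65, 0, 0.304] pointing down, gripper open.
Joint ranges: [-3.12, 3.12], [-0.3, 2.06], [-1.34, 1.32], [0.26, 2.42], [-1.36, 4.5], [0.01, 1.98], [-2.84, 2.84]. Speed limits (rad/s): [2.79, 2.79, 3.14, 3.14, 3.14, 3.14, 3.14].

## Interface

Orientations are given as a unit quaternion [x, y, z, w].
In Python, from station import arm, snapshot, camera_info, ticket gives the robot as it stands. Calls block until the motion is done:
- arm.movep(position, orientation): joint-space move of the TCP to a pose.
- arm.line_to(position, velocity=0.15, ori=None): straight line of the TCP; ori=None keeps the orientation; velocity is the mean speed in m/s.
- arm.move_j(angles): joint-space move.
- arm.move_gripper(opening, effort=None): opening from 0.0 (shut) to 1.0 (fully open); effort is the grip in N (None keeps the last); returns when the fingers have stopped.
- arm.pause(seconds).
- arm.ik(position, orientation): joint angles nearest the present ones, or None.
- snapshot(name): name is "scene" or "side" or "wrist"; returns the picture (420x560x3 uint8, blue, green, red); there is no depth.
- camera_info(name): a dict with "fx", "fy", "cx", "cy" (pixels), "R" (3x3) and "t" (3): a world point X has camera coordinates R X + t; the wrist camera has in their place "T_tool_cam" (4x4, takes a point from camera to tool coordinates, whose origin is the TCP and whose axes are the tool frame's). Camera axes: x right, y down, z forward; pixel columns grow to the right and rows downward; lengths in m; the calibration is good to about 2 mm. The wrist camera is an equidistant fisheye: a pixel r from the principal point sees the ray r / f radians off the axis. A picture is of the moment at which its call begins: read the wrist's pose just before it. camera_info takes no time and is no camera call.
A pose or a line that the arm cannot do raises arm.MotionError and nothing moves.
- ticket.finish_job(): hands the job in, once; it reports no verdict.
Readings, each from a call of its own:
- arm.read_time(): time.
- arm.read_joint_positions(): joint angles.
- arm.read_dq(): joint speeds.
- arm.read_effort(): joint torques, N m.
- arm.read_tool_pos(): TCP position.
- arm.read_eef_rot(): TCP orientation.
- arm.read_ft_force(): force on the tool from outside, world axes, zero at the start.
- arm.read_wrist_torque(): the same for the moment, N m.
- arm.read_opening(): opening from 0.0 (shut) to 1.0 (fully open).
Only numpy, scipy, OpenCV 4.12 (cv2) and the standard library are available. Lean on these libraries where they do the work, as an engineer would, in place of code of your own. Each camera call takes 0.05 s, during which the arm holds its last target. There are 200 camera calls.

## Working session

There is one attempt and no reset: what is moved stays moved. The work goes in short steps, each a Python script; the robot and the scene stay as the last script left them, time stands still between calls to the robot, and variables do not carry over. Pictures are saved under pics/ and viewed, about 8 in all and at most 12, crops included, and the job is handed in when it is done.

```bash
mkdir -p pics
python3 - <<'E'
from station import arm, snapshot, camera_info
import cv2,numpy as np
for n in("scene","side"):
    cv2.imwrite(f"pics/{n}0.png",cv2.resize(snapshot(n),(800,600),interpolation=cv2.INTER_CUBIC))
    c=camera_info(n);R=np.array(c["R"]);print(n,c["fx"],c["cx"],c["cy"],(-R.T@np.array(c["t"])).round(3),R.round(2).tolist())
print(camera_info("wrist"),arm.read_eef_rot(),arm.read_time())
E
```

```text
scene 402.8824125942762 278.63518335716475 208.37211709163054 [1.221 0.158 1.005] [[-0.24, 0.97, 0.01], [0.76, 0.19, -0.63], [-0.61, -0.14, -0.78]]
side 490.73810834350144 277.8173538433029 208.65648552446996 [-0.223 -0.008  1.482] [[-0.03, -1.0, -0.0], [-0.87, 0.03, -0.49], [0.49, -0.01, -0.87]]
{'fx': 325.19226210127806, 'fy': 325.19226210127806, 'cx': 271.9715808824943, 'cy': 208.64705429558924, 'T_tool_cam': array([[-3.19936911e-04, -3.27821846e-01,  9.44739507e-01,
        -6.99123326e-02],
       [ 9.99999946e-01, -1.80356494e-04,  2.76067734e-04,
        -1.21162021e-03],
       [ 7.98888713e-05,  9.44739543e-01,  3.27821885e-01,
        -8.46200513e-02],
       [ 0.00000000e+00,  0.00000000e+00,  0.00000000e+00,
         1.00000000e+00]])} [-0.4993902  -0.50058229  0.50059094 -0.49943519] 0.1
```

View pics/scene0.png

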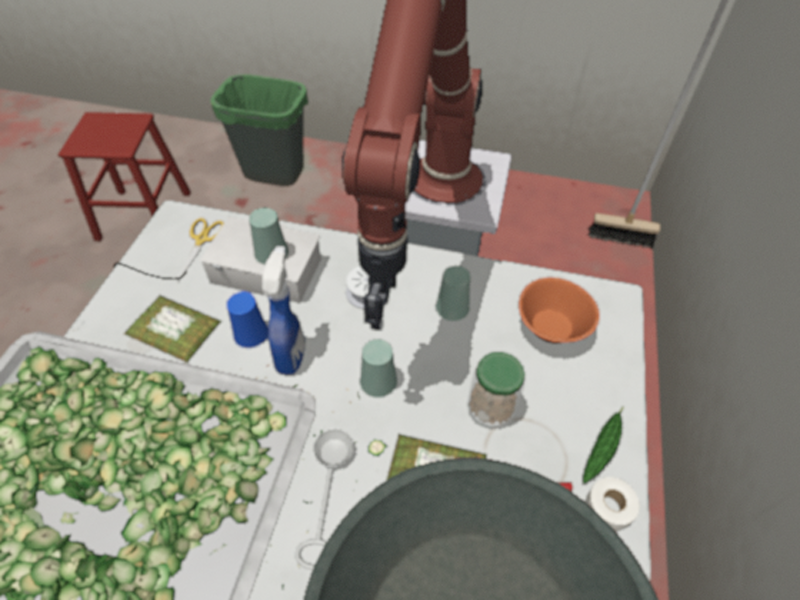

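View pics/side0.png

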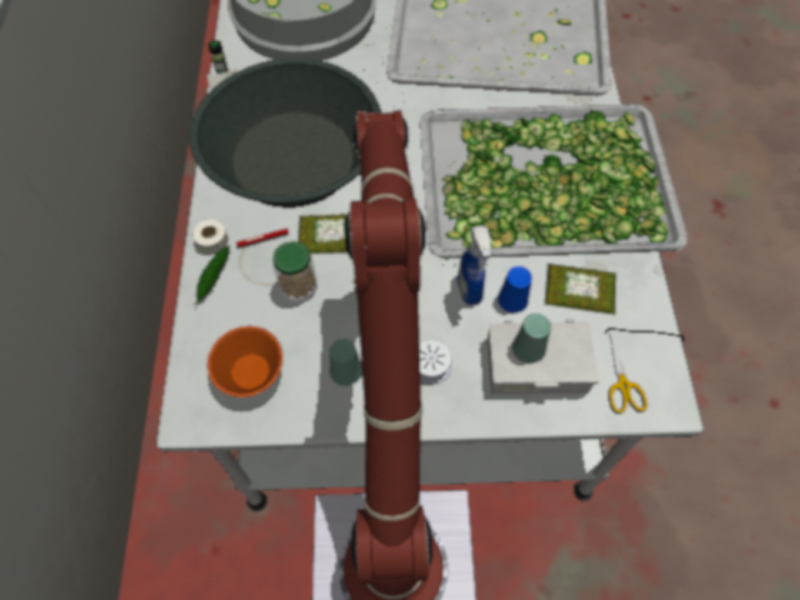

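The scene view at 800x600 shows four candidates. Three are green-grey: one on the box (265,235), one in the arm's shadow (455,292) and one at front (378,367). The fourth is a blue look-alike at (245,320), which I will leave alone. The stand is at (360,285) in scene and (433,360) in side. I'll confirm the green-grey ones in one crop and measure them.

```bash
cat > h.py <<'E'
from station import arm, snapshot, camera_info
import cv2,numpy as np
from scipy.spatial.transform import Rotation as Ro
def ray(n,uv):
    c=camera_info(n);R=np.array(c["R"]);o=-R.T@np.array(c["t"])
    d=R.T@np.array([(uv[0]-c["cx"])/c["fx"],(uv[1]-c["cy"])/c["fy"],1]);return o,d/np.linalg.norm(d)
def wray(uv,P,q):
    c=camera_info("wrist");T=np.array(c["T_tool_cam"]);v=np.array([uv[0]-c["cx"],uv[1]-c["cy"]]);r=np.linalg.norm(v);a=r/c["fx"]
    d=np.array([*(v/r*np.sin(a)),np.cos(a)]);R=Ro.from_quat(q).as_matrix()
    return R@T[:3,3]+np.array(P),R@T[:3,:3]@d
def plane(o_d,z): o,d=o_d;return (o+d*(z-o[2])/d[2])
def two(a,b):
    A=np.stack([a[1],-b[1]],1);s=np.linalg.lstsq(A,b[0]-a[0],rcond=None)[0]
    p,q=a[0]+s[0]*a[1],b[0]+s[1]*b[1];return (p+q)/2,np.linalg.norm(p-q)
def quat(jaw):  # tool x down, jaw axis at angle jaw in the table plane
    x=np.array([0,0,-1.]);y=np.array([np.cos(jaw),np.sin(jaw),0]);return Ro.from_matrix(np.stack([x,y,np.cross(x,y)],1)).as_quat()
E
python3 - <<'E'
from h import *
print(Ro.from_quat(arm.read_eef_rot()).as_matrix().round(2).tolist())
for n,roi in(("scene",(140,130,210,160)),("side",(200,210,220,80))):
    im=snapshot(n);h=cv2.cvtColor(im,cv2.COLOR_BGR2HSV)
    m=cv2.inRange(h,(68,40,40),(100,130,200));m=cv2.morphologyEx(m,cv2.MORPH_OPEN,np.ones((3,3)))
    x,y,w,hh=roi;k=np.zeros_like(m);k[y:y+hh,x:x+w]=m[y:y+hh,x:x+w]
    crop=cv2.resize(im[y:y+hh,x:x+w],None,fx=3,fy=3,interpolation=cv2.INTER_CUBIC)
    for c in cv2.findContours(k,0,2)[0]:
        if cv2.contourArea(c)<120:continue
        b=cv2.boundingRect(c);t=(b[0]+b[2]/2,b[1]);print(n,b,cv2.contourArea(c),[plane(ray(n,(b[0]+b[2]/2,b[1]+7)),z).round(3) for z in(.109,.188)])
        cv2.drawContours(crop,[(c-[x,y])*3],-1,(0,0,255),1)
    cv2.imwrite(f"pics/c_{n}.png",crop)
a=cv2.imread("pics/c_scene.png");b=cv2.imread("pics/c_side.png")
b=cv2.resize(b,(a.shape[1],int(240*a.shape[1]/660)));o=np.vstack([a,b])[:720];cv2.imwrite("pics/c.png",cv2.resize(o,None,fx=.82,fy=.82))
print("stand",plane(ray("side",(433/1.4286,358/1.4286)),.045),plane(ray("scene",(360/1.4286,285/1.4286)),.045))
print("spray tip",two(ray("scene",(275/1.4286,270/1.4286)),ray("side",(481/1.4286,240/1.4286))))
E
```

```text
[[-0.0, 1.0, 0.0], [-0.0, 0.0, -1.0], [-1.0, -0.0, 0.0]]
side (231, 238, 22, 31) 481.5 [array([0.43 , 0.09 , 0.109]), array([0.393, 0.084, 0.188])]
side (360, 220, 25, 33) 540.5 [array([ 0.48 , -0.32 ,  0.109]), array([ 0.439, -0.302,  0.188])]
stand [ 0.43466336 -0.10194907  0.045     ] [ 0.45486827 -0.10482021  0.045     ]
spray tip (array([ 0.61601289, -0.20592428,  0.24291121]), np.float64(0.0008480233466534532))
```

View pics/c.png

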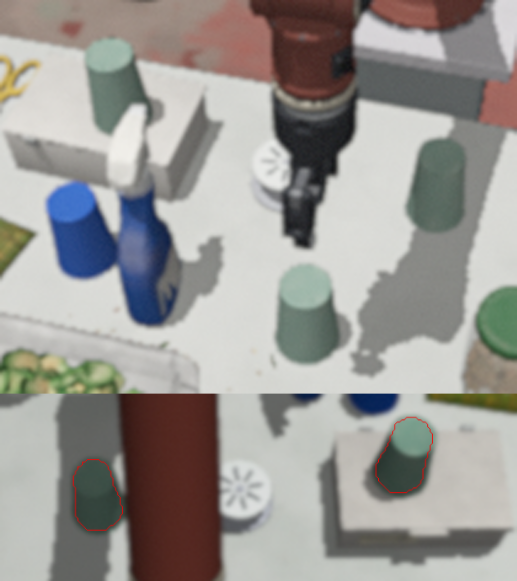

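The crop shows exactly three green-grey beakers, with top discs at crop pixels (110,55) on the box, (443,153) in shadow and (306,285) at front. The blue one at (78,230) is the look-alike. I'll compute positions from these centres.

Run:
```python
from h import *
S={"box":(184.7,152.4),"shadow":(320,192),"front":(264.4,245.9)};D={"box":(375,228),"shadow":(239.6,245)}
for k in S:
    z=.188 if k=="box" else .109
    print(k,plane(ray("scene",S[k]),z).round(3),*( [plane(ray("side",D[k]),z).round(3),two(ray("scene",S[k]),ray("side",D[k]))] if k in D else []))
print("stand",plane(ray("side",(303,250.6)),.045), plane(ray("scene",(252,200)),.045))
for n,p in(("jar",(500,372)),("bowl",(558,310))): print(n,plane(ray("scene",np.array(p)/1.4286),.137 if n=="jar" else .07).round(3))
for p in [(.435,-.1,.36),(.44,-.3,.36),(.45,.09,.36),(.62,-.06,.36)]:
    for j in(0,1.57,-1.57,.8,-.8): 
        q=arm.ik(p,quat(j)); print(p,j,None if q is None else np.round(q,2))
```

```text
box [ 0.444 -0.306  0.188] [ 0.436 -0.309  0.188] (array([ 0.43837206, -0.30999017,  0.18228244]), np.float64(0.0015938286529743073))
shadow [0.429 0.099 0.109] [0.43  0.097 0.109] (array([0.43008624, 0.09828788, 0.10960358]), np.float64(0.002448605554456829))
front [ 0.653 -0.011  0.109]
stand [ 0.43465528 -0.1016468   0.045     ] [ 0.45683223 -0.10424025  0.045     ]
jar [0.661 0.214 0.137]
bowl [0.441 0.315 0.07 ]
(0.435, -0.1, 0.36) 0 [ 0.18  0.24 -0.    1.89  0.    1.01  0.18]
(0.435, -0.1, 0.36) 1.57 [ 0.51  0.26 -0.43  1.88  0.13  1.03  1.6 ]
(0.435, -0.1, 0.36) -1.57 [-0.15  0.25  0.42  1.9  -0.12  1.02 -1.25]
(0.435, -0.1, 0.36) 0.8 [ 0.34  0.24 -0.21  1.89  0.06  1.02  0.91]
(0.435, -0.1, 0.36) -0.8 [ 0.01  0.24  0.21  1.89 -0.06  1.01 -0.55]
(0.44, -0.3, 0.36) 0 [ 0.54  0.38  0.03  1.68 -0.01  1.08  0.57]
(0.44, -0.3, 0.36) 1.57 [ 0.82  0.4  -0.39  1.67  0.16  1.1   1.96]
(0.44, -0.3, 0.36) -1.57 [ 0.27  0.4   0.43  1.69 -0.18  1.09 -0.82]
(0.44, -0.3, 0.36) 0.8 [ 0.68  0.38 -0.18  1.67  0.07  1.09  1.28]
(0.44, -0.3, 0.36) -0.8 [ 0.4   0.38  0.23  1.68 -0.1   1.09 -0.14]
(0.45, 0.09, 0.36) 0 [-0.22  0.26 -0.04  1.86  0.01  1.02 -0.26]
(0.45, 0.09, 0.36) 1.57 [ 0.11  0.29 -0.46  1.85  0.15  1.04  1.16]
(0.45, 0.09, 0.36) -1.57 [-0.55  0.27  0.39  1.87 -0.12  1.02 -1.67]
(0.45, 0.09, 0.36) 0.8 [-0.05  0.27 -0.25  1.86  0.08  1.03  0.47]
(0.45, 0.09, 0.36) -0.8 [-0.38  0.26  0.17  1.86 -0.05  1.02 -0.98]
(0.62, -0.06, 0.36) 0 [ 0.07  0.53 -0.01  1.42  0.01  1.19  0.06]
(0.62, -0.06, 0.36) 1.57 [ 0.31  0.56 -0.43  1.41  0.24  1.22  1.43]
(0.62, -0.06, 0.36) -1.57 [-0.18  0.55  0.42  1.43 -0.23  1.21 -1.31]
(0.62, -0.06, 0.36) 0.8 [ 0.2   0.54 -0.23  1.42  0.13  1.2   0.75]
(0.62, -0.06, 0.36) -0.8 [-0.06  0.53  0.21  1.43 -0.11  1.19 -0.64]
```

Run:
```python
from h import *
np.set_printoptions(precision=4,suppress=True)
def look(f):
    P,q=arm.read_tool_pos(),arm.read_eef_rot();im=snapshot("wrist");cv2.imwrite(f,im);return im,P,q
a,P,q=look("pics/w0.png");print(P,q)
arm.movep([.445,-.06,.36],quat(0))
b,P,q=look("pics/w1.png");print(list(P),list(q),arm.read_time())
cv2.imwrite("pics/w01.png",cv2.resize(np.hstack([a,b]),(800,300),interpolation=cv2.INTER_AREA))
```

```text
[0.6496 0.     0.3032] [ 0.4996  0.5004 -0.5004  0.4996]
[np.float64(0.4462535973322846), np.float64(-0.059594062419550585), np.float64(0.3602161799362322)] [np.float64(0.5003527952487105), np.float64(0.4997595075462176), np.float64(-0.4992522007430082), np.float64(0.5006343525540643)] 1.1833
```

View pics/w01.png

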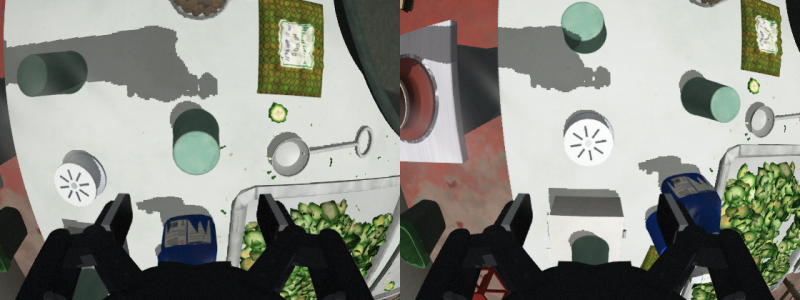

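The wrist pictures (half scale) show the front beaker's top at (196,153) in the left frame. In the right frame the stand plate with its slots is at (589,137), the front top at (724,104) and the other top at (582,27). Next I'll fit the discs.

Run:
```python
from h import *
a,b=cv2.imread("pics/w0.png"),cv2.imread("pics/w1.png")
A=([.6496,0,.3032],[.4996,.5004,-.5004,.4996]);B=([.44625,-.0596,.3602],[.50035,.49976,-.49925,.50063])
def blob(im,c,r,lo,hi,hull=True):
    h=cv2.cvtColor(im,cv2.COLOR_BGR2HSV);m=cv2.inRange(h,lo,hi);k=np.zeros_like(m);cv2.circle(k,c,r,255,-1);m&=k
    m=cv2.morphologyEx(m,cv2.MORPH_OPEN,np.ones((3,3)))
    cs=max(cv2.findContours(m,0,2)[0],key=cv2.contourArea);e=cv2.fitEllipse(cv2.convexHull(cs));return e
for n,im,c in(("front0",a,(274,214)),("front1",b,(454,146)),("shadow1",b,(255,38)),("stand0",a,(109,259)),("stand1",b,(264,192))):
    print(n,"HSV",cv2.cvtColor(im,cv2.COLOR_BGR2HSV)[c[1]-6:c[1]+7:6,c[0]-6:c[0]+7:6].reshape(-1,3).tolist())
for n,im,P,c in(("front0",a,A,(274,214)),("front1",b,B,(454,146))):
    e=blob(im,c,45,(70,40,130),(95,130,255));print(n,e,plane(wray(e[0],*P),.109).round(4))
# plate: dark slots centroid
for n,im,P,c in(("stand0",a,A,(109,259)),("stand1",b,B,(264,192))):
    g=cv2.cvtColor(im,cv2.COLOR_BGR2GRAY);k=np.zeros_like(g);cv2.circle(k,c,27,255,-1);m=((g<150)&(k>0)).astype(np.uint8)
    cs=np.vstack(cv2.findContours(m,0,2)[0]);e=cv2.minEnclosingCircle(cs);M=cv2.moments(m,True);u=(M["m10"]/M["m00"],M["m01"]/M["m00"])
    print(n,e,u,plane(wray(e[0],*P),.045).round(4),plane(wray(u,*P),.045).round(4))
print("shadow",plane(wray((255,37),*B),.109))
cr=np.hstack([cv2.resize(a[160:270,220:330],(400,400)),cv2.resize(b[140:250,210:320],(400,400))]);cv2.imwrite("pics/cr1.png",cr)
```

```text
front0 HSV [[75, 57, 189], [73, 61, 188], [76, 58, 193], [75, 57, 192], [74, 52, 193], [75, 58, 195], [73, 49, 196], [74, 53, 194], [75, 60, 195]]
front1 HSV [[73, 52, 186], [74, 58, 190], [76, 56, 188], [75, 57, 188], [76, 57, 185], [76, 57, 188], [74, 53, 189], [74, 51, 191], [73, 56, 187]]
shadow1 HSV [[75, 55, 190], [74, 56, 190], [75, 57, 191], [76, 60, 191], [77, 57, 192], [75, 57, 191], [76, 59, 190], [76, 58, 192], [75, 56, 191]]
stand0 HSV [[60, 3, 238], [60, 2, 236], [80, 3, 237], [108, 13, 195], [75, 2, 236], [90, 13, 101], [70, 3, 237], [60, 3, 236], [60, 3, 237]]
stand1 HSV [[75, 2, 250], [60, 2, 251], [60, 1, 251], [60, 1, 250], [60, 1, 250], [103, 16, 109], [60, 1, 250], [107, 8, 238], [90, 1, 250]]
front0 ((274.4518737792969, 213.89263916015625), (60.97093963623047, 65.2074203491211), 87.33055877685547) [ 0.6503 -0.0118  0.109 ]
front1 ((455.0874328613281, 146.01026916503906), (40.691036224365234, 50.20967483520508), 7.977895259857178) [ 0.6482 -0.013   0.109 ]
stand0 ((110.0, 256.5), 26.7442569732666) (112.99473684210527, 254.91842105263157) [ 0.4461 -0.0925  0.045 ] [ 0.4511 -0.09    0.045 ]
stand1 ((263.5627746582031, 191.752685546875), 26.863290786743164) (263.6228813559322, 196.01694915254237) [ 0.4354 -0.0865  0.045 ] [ 0.4355 -0.092   0.045 ]
shadow [0.42921328 0.08825215 0.109     ]
```

View pics/cr1.png

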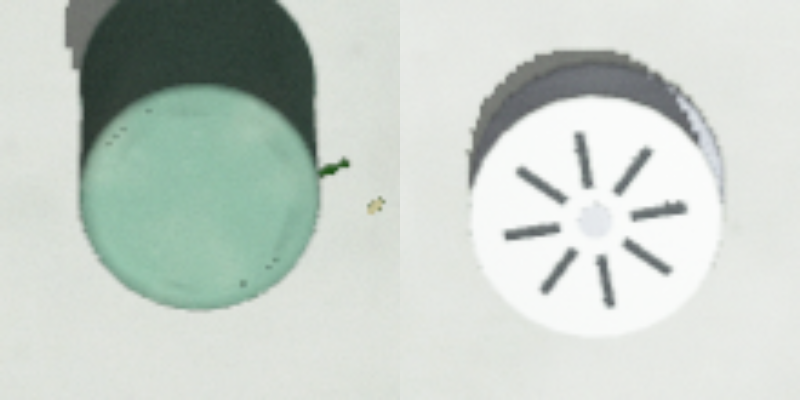

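Beaker (0.649,-0.012) is confirmed. By its edges the plate centre is at wrist pixel about (263.6,199.7). I'll recompute the plate and pick the front beaker.

```bash
cat >> h.py <<'E'
def plate(im,P,q,c,r=30):
    m=cv2.inRange(im,(246,246,246),(255,255,255));k=np.zeros_like(m);cv2.circle(k,c,45,255,-1);m&=k
    cs=max(cv2.findContours(m,0,2)[0],key=cv2.contourArea);e=cv2.fitEllipse(cv2.convexHull(cs));return e,plane(wray(e[0],P,q),.045)
def pick(xy,top,jaw,lift,effort=35):
    q=quat(jaw);z=top+.024
    arm.movep([*xy,max(z+.11,arm.read_tool_pos()[2])],q);f0=np.array(arm.read_ft_force());arm.line_to([*xy,z],velocity=.15)
    print("at",arm.read_tool_pos(),"dF",np.array(arm.read_ft_force())-f0)
    arm.move_gripper(0.,effort);print("opening",arm.read_opening())
    arm.line_to([*xy,lift],velocity=.15);print("lifted",arm.read_opening(),np.array(arm.read_ft_force())-f0,arm.read_time())
E
python3 - <<'E'
from h import *
print(plate(cv2.imread("pics/w1.png"),[.44625,-.0596,.3602],[.50035,.49976,-.49925,.50063],(264,200)))
arm.move_gripper(1.)
pick((.6495,-.012),.109,0,.24)
im=snapshot("wrist");cv2.imwrite("pics/w2.png",im)
E
```

```text
(((263.4822692871094, 199.3944854736328), (64.3116683959961, 67.4927978515625), 93.08779907226562), array([ 0.43525923, -0.09637525,  0.045     ]))
at [ 0.65008681 -0.01200563  0.13403102] dF [ 0.22061724 -0.02483579  0.97118446]
opening 0.7326986275161377
lifted 0.7396480772428433 [ 0.9125998  -0.50991261  0.58071024] 5.1167
```

View pics/w2.png

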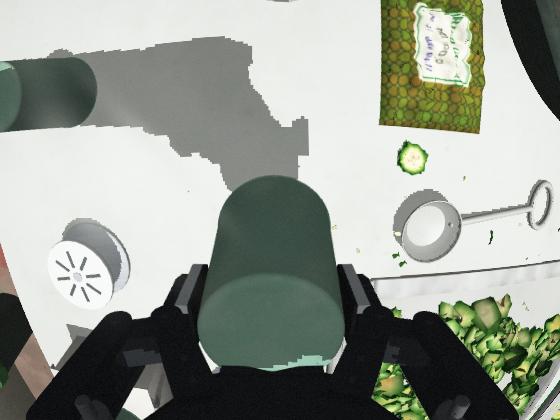

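```bash
cat >> h.py <<'E'
def place(xy,z,up,jaw):
    q=quat(jaw);arm.movep([*xy,max(z+.06,arm.read_tool_pos()[2])],q);arm.line_to([*xy,z+.012],velocity=.15)
    f0=np.array(arm.read_ft_force())[2];zz=z+.012
    while zz>z-.006:
        zz-=.002;arm.line_to([*xy,zz],velocity=.04);f=np.array(arm.read_ft_force())[2]-f0
        if abs(f)>5:break
    print("placed z",arm.read_tool_pos(),"target",z,"f",f)
    arm.move_gripper(1.);arm.line_to([*xy,up],velocity=.2);print(arm.read_time())
E
python3 - <<'E'
from h import *
place((.435,-.098),.179,.36,0)
arm.movep([.435,-.04,.36],quat(0))
P,q=arm.read_tool_pos(),arm.read_eef_rot();print(list(P),list(q))
cv2.imwrite("pics/w3.png",snapshot("wrist"))
s=snapshot("scene");cv2.imwrite("pics/s3.png",s)
E
```

```text
placed z [ 0.43542917 -0.09810043  0.17848147] target 0.179 f 16.189210960677965
9.725
[np.float64(0.43453687206064867), np.float64(-0.03846859236109059), np.float64(0.358810386883079)] [np.float64(0.4983924802588183), np.float64(0.5017914354467736), np.float64(-0.4996453875264486), np.float64(0.5001647505145427)]
```

View pics/w3.png

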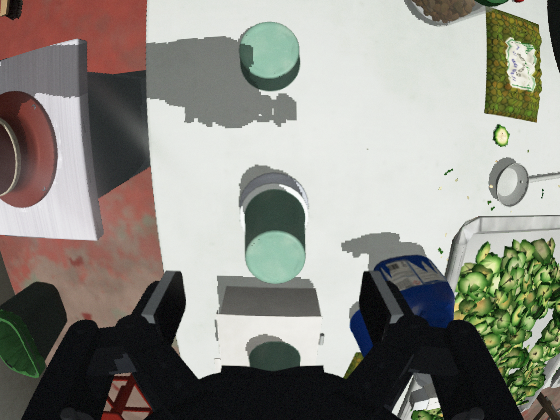

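The first beaker stands upright on the plate with its top at (275,257); the next one's top is at (270,50). Now I'll measure both and take a close look over the next beaker.

```bash
cat >> h.py <<'E'
def top(im,P,q,c,z,r=36,lo=(68,35,60)):
    h=cv2.cvtColor(im,cv2.COLOR_BGR2HSV);m=cv2.inRange(h,lo,(95,130,255));k=np.zeros_like(m);cv2.circle(k,c,r,255,-1);m&=k
    m=cv2.morphologyEx(m,cv2.MORPH_OPEN,np.ones((3,3)));cs=max(cv2.findContours(m,0,2)[0],key=cv2.contourArea)
    e=cv2.fitEllipse(cv2.convexHull(cs));return e,plane(wray(e[0],P,q),z).round(4)
E
python3 - <<'E'
from h import *
P,q=[.43454,-.03847,.35881],[.49839,.50179,-.49965,.50016];im=cv2.imread("pics/w3.png")
print(top(im,P,q,(275,257),.154,40,(68,35,130)));print(top(im,P,q,(270,50),.109,36,(68,35,80)))
arm.movep([.435,.098,.30],quat(0))
P,q=arm.read_tool_pos(),arm.read_eef_rot();im=snapshot("wrist");cv2.imwrite("pics/w4.png",im);print(list(P),list(q),arm.read_time())
E
```

```text
(((274.8955993652344, 256.798583984375), (52.80882263183594, 59.529598236083984), 88.69927215576172), array([ 0.4358, -0.0975,  0.154 ]))
(((269.3837890625, 50.56695556640625), (57.3917121887207, 61.0545654296875), 119.56639099121094), array([0.4297, 0.0953, 0.109 ]))
[np.float64(0.435347569695544), np.float64(0.09680882848538631), np.float64(0.29975327702308036)] [np.float64(-0.49997136447344626), np.float64(-0.49942072618798716), np.float64(0.5007906508193832), np.float64(-0.4998162632531302)] 10.8667
```

View pics/w4.png

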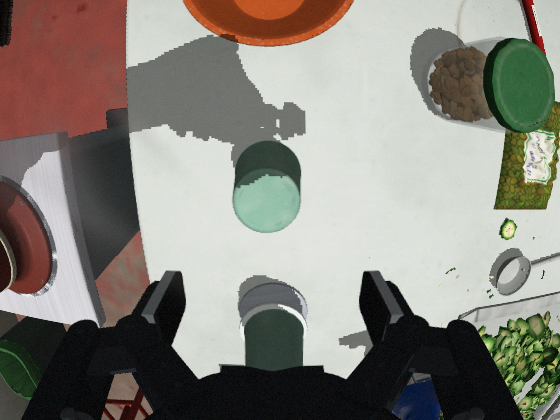

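Next beaker: top disc centre at about (266,201), upright, with nothing within reach of the fingers.

Run:
```python
from h import *
P,q=[.43535,.09681,.29975],[-.49997,-.49942,.50079,-.49982]
b=plane(wray((266.5,201),P,q),.109);print(b)
xy=(.430,float(b[1]))
pick(xy,.109,0,.325)
place((.4355,-.0975),.2295,.36,0)
arm.movep([.435,-.04,.36],quat(0))
P,q=arm.read_tool_pos(),arm.read_eef_rot();im=snapshot("wrist");cv2.imwrite("pics/w5.png",im);print(top(im,P,q,(275,280),.205,45,(68,35,130)))
s,d=snapshot("scene"),snapshot("side")
cv2.imwrite("pics/v5.png",np.hstack([cv2.resize(im,(400,300)),cv2.resize(s[130:290,140:340],(400,300))]))
```

```text
[0.42952953 0.0975667  0.109     ]
at [0.43040517 0.09768662 0.13352977] dF [0.37129325 0.9985662  0.45476909]
opening 0.7310565980013091
lifted 0.732157109567357 [ 0.38222098 -0.08777924  0.41676641] 14.1583
placed z [ 0.43590438 -0.09783645  0.22882538] target 0.2295 f 12.325030089246662
18.5833
(((274.1661071777344, 283.8760070800781), (58.561092376708984, 69.86836242675781), 88.366943359375), array([ 0.4346, -0.0955,  0.205 ]))
```

View pics/v5.png

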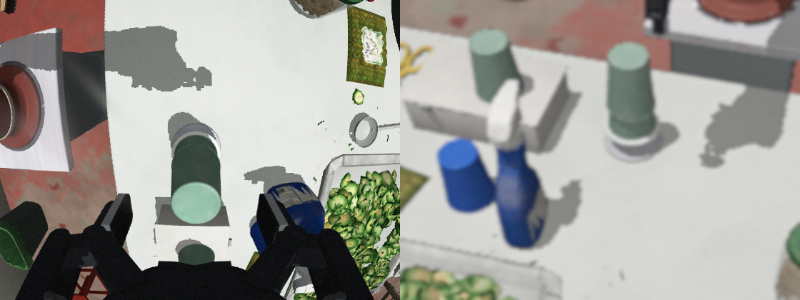

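The scene crop shows the two beakers nested straight on the stand, with box beaker c the only one left. I'll take a close look at it.

Run:
```python
from h import *
arm.movep([.44,-.28,.36],quat(0))
P,q=arm.read_tool_pos(),arm.read_eef_rot();im=snapshot("wrist");cv2.imwrite("pics/w6.png",im);print(list(P),list(q),arm.read_time())
print(top(im,P,q,(275,230),.188,60,(68,35,130)))
```

```text
[np.float64(0.4404732452423487), np.float64(-0.2784198915185186), np.float64(0.35982988999425014)] [np.float64(0.5000086019479727), np.float64(0.5009024206660165), np.float64(-0.4990245375876765), np.float64(0.5000626699068471)] 20.075
(((269.3366394042969, 245.89578247070312), (61.16921615600586, 68.18769073486328), 89.83309936523438), array([ 0.4372, -0.3098,  0.188 ]))
```

View pics/w6.png

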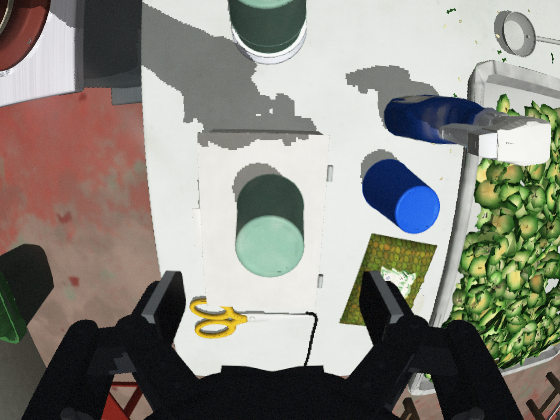

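The top disc at (269,246) gives (0.437,-0.310), which agrees with the two-view fix (0.438,-0.310). The fingers are clear.

Run:
```python
from h import *
pick((.4372,-.3098),.188,0,.385)
place((.435,-.097),.2805,.40,0)
arm.movep([.55,.05,.40],quat(0))
P,q=arm.read_tool_pos(),arm.read_eef_rot();s,d,w=snapshot("scene"),snapshot("side"),snapshot("wrist")
print(list(P),list(q))
cv2.imwrite("pics/v7.png",np.hstack([cv2.resize(s[130:290,140:340],(400,320)),cv2.resize(d[160:280,200:350],(400,320))]))
cv2.imwrite("pics/w7.png",w);cv2.imwrite("pics/s7.png",s);cv2.imwrite("pics/d7.png",d)
```

```text
at [ 0.43777481 -0.30987851  0.21284247] dF [ 0.70841422 -0.22047816  0.29185308]
opening 0.7309778771807484
lifted 0.7312322718816002 [ 1.21430709  0.21902349 -0.61352832] 23.1
placed z [ 0.43571676 -0.09724664  0.28060605] target 0.2805 f 14.390490189625247
27.5917
[np.float64(0.5493905503078497), np.float64(0.04809450907938865), np.float64(0.3989908866153952)] [np.float64(-0.4992399234141573), np.float64(-0.499598438293313), np.float64(0.501755868218324), np.float64(-0.4994015899381827)]
```

View pics/v7.png

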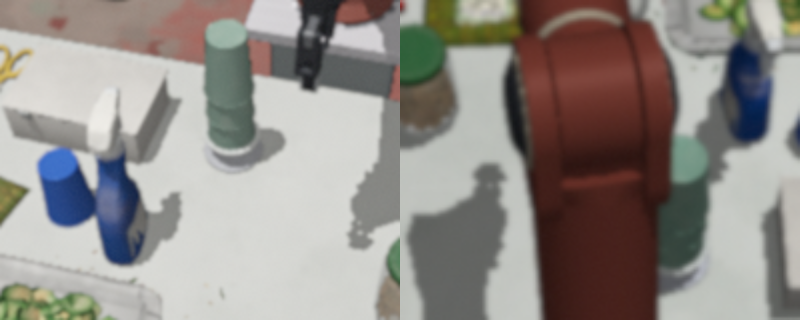

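Run:
```python
from h import *
a,b=ray("scene",(254,147.5)),ray("side",(306.5,219.5))
print(two(a,b),plane(a,.256),plane(b,.256))
from station import ticket
print(arm.read_ft_force(),arm.read_opening(),arm.read_time());
```

```text
(array([ 0.43717175, -0.0994668 ,  0.24874388]), np.float64(0.008533268502909799)) [ 0.44472801 -0.09265246  0.256     ] [ 0.43432748 -0.10311297  0.256     ]
[-0.15745811  0.4349785  -0.44606194] 1.0030593464521205 28.5167
```

The top is at about (0.437,-0.099,0.249) by the two views. The release height puts it at 0.256, which is fully home, and the limit is 0.267. I'm handing in.

```bash
python3 -c "
from station import ticket,arm
print(ticket.finish_job(),arm.read_time())"
```

```text
the job is handed in; nothing more can be done
the job is handed in; nothing more can be done
```

I nested all three green-grey beakers mouth-down on the draining stand and handed the job in at about 28.5 s of robot time. The hand-in call gives no verdict.

- **Order:** I stacked the front beaker first, then the one in the arm's shadow, then beaker c from the parts box. I left the blue look-alike alone.
- **Fit:** Each beaker met resistance (12–16 N) within 1 mm of its expected fully-home height. From its release height, the last beaker's closed end is at z = 0.256, or 211 mm above the plate; 212 mm is fully home and the limit is 222 mm.
- **Centring:** I released the last beaker at (0.436, -0.097). The wrist camera puts the plate centre at (0.435, -0.096) and the side camera at (0.435, -0.102).
- **Final picture:** It shows one straight stack, with the gripper open and clear. I saw no sign that the spray bottle or the seed jar had moved, but I did not measure them. The orange bowl was not in that picture; the arm stayed clear of it.
- **Disagreement:** My last height check from the scene and side views read z = 0.249, about 7 mm below the release-height figure. Those two views missed each other by 8.5 mm because I picked the pixels by eye, with the stack partly hidden in the side view. I relied on the release height instead.

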